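# Tighten the airbrush air-line nut: finger-tight plus a quarter turn

## Task

On the blue airbrush air block, turn the round brass nut clockwise with the fingers until it is finger-tight (its red line then points along the wrench handle). Let go of the nut and, with the red-handled ratchet wrench that already sits on it, tighten it one quarter turn further clockwise, until the handle lies over the white line on the block; then leave it alone. Do not use the wrench before the nut is finger-tight, do not make the quarter turn by gripping the nut, and do not overtighten.

Things in the scene. Friction and masses are not known exactly. Their poses are not given: they have to be found in the camera images.
- nut_mid (a point): Centre of the brass nut's grip on the blue block (70 mm square, top at 52 mm), 105 mm above the table. A round upright sleeve 24 mm wide, 19 mm up and down from here; an 8 mm tube stub rises to 25 mm above here. Below: hexagon flange 34 mm wide, then the wrench's ring, 46 mm wide, its top 27 mm below here. Red line on top. z up. The grey block with black-handled wrench is no part of the job.
- air_nut (a joint): Turn of the nut relative to the wrench, rad, growing clockwise from above. Starts at 0 to 0.35; finger-tight at its stop, 1.25 (red line along the wrench handle). Turns easily (0.05 N m) to there in one grasp at any angle; then a light grip (20 to 40 N) slips; a hard grip could drag the wrench round with it.
- wrench_end (a point): Middle of the wrench's red grip, 112 mm out from the nut's axis, 71 mm above the table. The handle is a level flat bar 18 mm wide, 10 mm thick, out to 138 mm from the axis, free underneath; the last 50 mm are red. x points outward along it, z up. It starts over the block's corner 90 degrees counter-clockwise (from above) of the corner with the white line and swings level round the nut's axis.
- air_wrench (a joint): Turn of the wrench, rad, growing clockwise from above: 0 at the start, a quarter turn is 1.57, it can go on to 2.4. The nut turns with it. It stays where it is left; stiff, about 1.6 N m, so 14 N sideways at the red grip moves it. Being a ratchet, it stays put while the nut is turned clockwise by hand.

How it is judged:
On the way, in this order (a step that is already met when the one before it is completed fails the run):
1. the nut is run finger-tight by hand, before the wrench is turned (value of joint air_nut above 1.13 rad and value of joint air_wrench below 0.25 rad), for 0.2 s.
2. the wrench has turned the nut about a quarter turn further (value of joint air_wrench above 1.3 rad and value of joint air_nut above 1.05 rad), for 0.1 s.
At the end, for the whole second after the job is handed in: the wrench stands still a quarter turn (1.57 rad, within 0.27 rad or 15 degrees) clockwise of its start, and the nut is still tight (within 0.2 rad of its stop) (all of step 2 and value of joint air_wrench below 1.84 rad and velocity of joint air_wrench between -0.05 and 0.05 rad/s); the robot touches nothing.
It fails at once if the wrench is swung (more than 0.3 rad) while the nut is not yet finger-tight (value of joint air_wrench above 0.3 rad and value of joint air_nut below 1 rad).
It fails at once if the quarter turn is made with the fingers on the nut (value of joint air_wrench between 0.3 and 1.3 rad and contact force between the fingers and air_nut above 3 N).
It fails at once if overtightened: the wrench is turned more than 0.35 rad beyond the quarter turn (value of joint air_wrench above 1.92 rad).
It also fails if it takes over 50 s, if anything falls off the work surface, if the arm or the gripper's body presses on something with over 40 N, if the wrist force passes 120 N, or if a joint passes its speed limit or range.

## Robot

A 6-joint arm with a two-finger parallel gripper is mounted at the origin on the work surface. World frame = base frame: x ahead of the robot, y to its left, z up, the work surface at z = 0. Lengths are in m, angles in rad, forces in N, time in s.
With the tool pointing down it reaches from about 0.3 to 0.875 m from the base axis. Payload 6.4 kg.
Tool frame: the origin (TCP) lies midway between the tips of the shut fingers; the grasp point (between the pads) lies 19 mm behind it (ctrl.tcp_to_grasp is the distance from the TCP to the grasp point, in m); z points along the fingers, y is the direction in which the jaws open and shut (so a half turn about z gives the same grasp; the last joint's range is limited). The gripper opens to 85 mm and grips with 20 to 120 N. Pads are 22 mm wide; open, the fingers measure 114 mm over their backs; the gripper's body (76 mm by 85 mm) begins 54 mm behind the grasp point. The pads swing forward as they close: fully open they stand 13 mm farther back than shut.
Start: joints at [-1.526, 0.181, 1.607, -0, 1.354, -0.206], TCP at [0.143, -0.557, 0.208] pointing down, gripper open.
Joint ranges: [-2.99, 2.99], [-0.89, 2.07], [0.3, 2.58], [-1.14, 4.28], [0, 2.63], [-3.12, 3.12]. Speed limits (rad/s): [2.57, 2.57, 3.01, 3.14, 3.14, 3.14].

## Interface

Orientations are given as a unit quaternion [w, x, y, z].
In Python, from bench import monitor, imaging, order, spotter, ctrl gives the robot as it stands.
- The arm moves only by the shell command python3 -m pendant 'ROWS'. ROWS is JSON, a list that holds one entry, the list of rows, each a list of 5 numbers: the shift along the world's x, y, z in mm, then the turn about the world's z in degrees, then the finger opening in mm, from 0 to 85.4. A call has 1 to 8 rows; each row shifts and turns the commanded pose from where the row before left it; what a row does not reach is not made up. A row lasts 1/8 s, in which the tool goes at most 62.5 mm and 10.7 degrees, less where a joint would pass 70% of its speed; a pose out of reach is approached as far as the arm can. A call with a gripper value outside its range is refused whole. The fingers move at their own pace and stop on an object; the grip force is fixed at half the most. Time passes only in rows, so rows that do not move let the fingers close. It gives the time, the measured TCP pose, the force and the opening at its end, in the units of the state.
- monitor.get_obs(): the state, without advancing time (a new reading comes with each control period).
- imaging.camera(name): name is "scene" or "top" or "wrist"; returns a dict with "img" (400x640x3 uint8, red, green, blue), "vfov" (degrees; the focal length in pixels is half the picture's height over the tangent of half this angle, whatever the lens; pixels are square), "cx", "cy" (the principal point, pixels), "origin" and "orientation" of the camera in the world. Camera axes: x right, y down, z forward; pixel columns grow to the right and rows downward; lengths in m; the calibration is good to about 2 mm. A picture is of the moment at which its call begins. There is no depth.
- order.hand_in(): hands the job in, once; it reports no verdict.
Trained networks look in the newest picture that a camera, given by its name, has taken for a name from the list of things; names that differ only in an ending like _2 or _b are one class to them, and where a whole thing is asked for, a point or a joint stands for the part that bears it (a point fixed in the world has none). Each returns a list of dicts, best first, with "confidence" (0 to 1); they miss things now and then, are a little off and sometimes report something else, mostly with a low value. They report only what shows in the picture. A call takes as long as a camera call.
- spotter.recognise(camera, thing): "at" ([x, y, z] in m, in the coordinates of the camera as it stood for that picture, good to about 4 mm: the middle of the surface that is visible of it).
- spotter.tip_of(camera, thing): "at" ([x, y, z] in m, in the coordinates of the camera as it stood for that picture, good to about 4 mm: a listed point, or the origin of a listed thing).
The state is a dict: "time_s": time; "q": joint angles; "dq": joint speeds; "joint_efforts": joint torques, N m; "eef_pos": TCP position; "eef_rot": TCP orientation; "wrist_force": force on the tool from outside, world axes, zero at the start; "torque": the same for the moment, N m; "opening": opening from 0.0 (shut) to 1.0 (fully open).
Only numpy, scipy, OpenCV 4.12 (cv2) and the standard library are available. Lean on these libraries where they do the work, as an engineer would, in place of code of your own. Each camera call takes 0.05 s, during which the arm holds its last target. There are 200 camera calls.

## Working session

There is one attempt and no reset: what is moved stays moved. The work goes in short steps, Python scripts to look and compute and a shell command to move; the robot and the scene stay as the last step left them, time stands still between calls to the robot, and variables do not carry over. Pictures are saved under pics/ and viewed, about 8 in all and at most 12, crops included, and the job is handed in when it is done.

```bash
mkdir -p pics; cat > h.py <<'E'
from bench import monitor, imaging, order, spotter, ctrl
import numpy as np, cv2
from scipy.spatial.transform import Rotation as R
def rot(q): return R.from_quat([q[1],q[2],q[3],q[0]])
def cam(n): return imaging.camera(n)
def world(c,p): return rot(c["orientation"]).apply(p)+np.array(c["origin"])
def pix(c,P):
    p=rot(c["orientation"]).inv().apply(np.array(P)-c["origin"]); f=200/np.tan(np.radians(c["vfov"]/2))
    return c["cx"]+f*p[0]/p[2], c["cy"]+f*p[1]/p[2]
def onz(c,u,v,z):
    f=200/np.tan(np.radians(c["vfov"]/2)); d=rot(c["orientation"]).apply([(u-c["cx"])/f,(v-c["cy"])/f,1]); o=np.array(c["origin"])
    return o+d*(z-o[2])/d[2]
def save(c,n,box=None):
    im=c["img"][:,:,::-1]
    if box: x0,y0,x1,y1=box; im=im[y0:y1,x0:x1]; im=cv2.resize(im,None,fx=min(800/(x1-x0),600/(y1-y0)),fy=min(800/(x1-x0),600/(y1-y0)),interpolation=cv2.INTER_CUBIC)
    cv2.imwrite("pics/"+n,im)
def find(n,things=("nut_mid","wrench_end")):
    c=cam(n)
    for t in things:
        for fn in (spotter.tip_of,spotter.recognise):
            for d in fn(n,t)[:3]:
                w=world(c,d["at"]); print(n,fn.__name__,t,round(d["confidence"],2),w.round(4),np.round(pix(c,w),0))
    return c
E
python3 - <<'E'
from h import *
for n in("top","scene","wrist"):
    c=find(n); save(c,n+"0.png"); print(c["origin"],c["vfov"])
print(ctrl.tcp_to_grasp,monitor.get_obs())
E
```

```text
top call nut_mid 0.53 [0.5182 0.1497 0.1047] [244. 207.]
top call nut_mid 0.62 [0.5151 0.1404 0.1218] [248. 208.]
top call wrench_end 0.9 [0.6075 0.2147 0.0688] [212. 160.]
top call wrench_end 0.8 [0.5468 0.1683 0.0765] [237. 192.]
[0.47226673 0.02264652 0.78925572] 53.0587498349019
scene call nut_mid 0.79 [0.522  0.1416 0.1019] [375. 216.]
scene call nut_mid 0.61 [0.5299 0.1472 0.0994] [377. 220.]
scene call nut_mid 0.61 [0.5421 0.1593 0.0812] [381. 233.]
scene call wrench_end 0.84 [0.6043 0.2138 0.0764] [404. 265.]
scene call wrench_end 0.55 [0.5424 0.1591 0.0792] [381. 234.]
[1.18597556 0.25237668 0.6083069 ] 47.573990045413
[ 0.21644507 -0.53803578  0.37410856] 59.27969828445299
0.0187 {'time_s': 0.75, 'q': array([-1.52629659e+00,  1.80765946e-01,  1.60697623e+00, -2.03734193e-05,
        1.35379998e+00, -2.06297352e-01]), 'dq': array([ 5.70860260e-05,  4.58569805e-04,  3.68799837e-04, -8.76790376e-04,
       -7.90237230e-04, -6.18897332e-04]), 'joint_efforts': array([-9.23930529e-04, -4.44767368e+01, -3.51646721e+01, -2.59148037e-04,
        8.15155254e-04, -3.50820471e-05]), 'eef_pos': array([ 0.14271429, -0.55703714,  0.20761913]), 'eef_rot': array([ 2.43621864e-05,  9.92147625e-01,  1.25072333e-01, -1.19556959e-05]), 'wrist_force': array([-0.59180895,  0.36941876, -0.0432618 ]), 'torque': array([ 0.02518369, -0.07529593,  0.02171452]), 'opening': 0.9951000475389347}
```

View pics/top0.png

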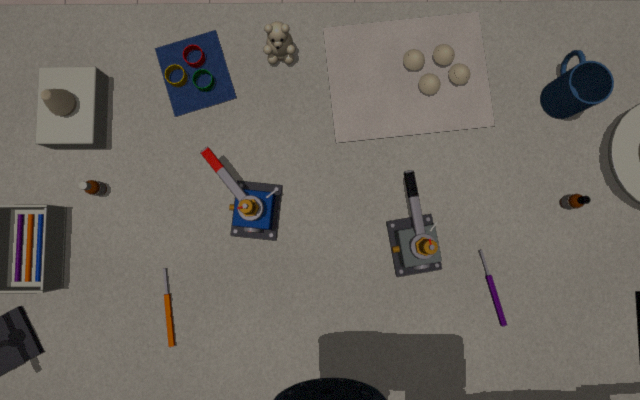

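View pics/scene0.png

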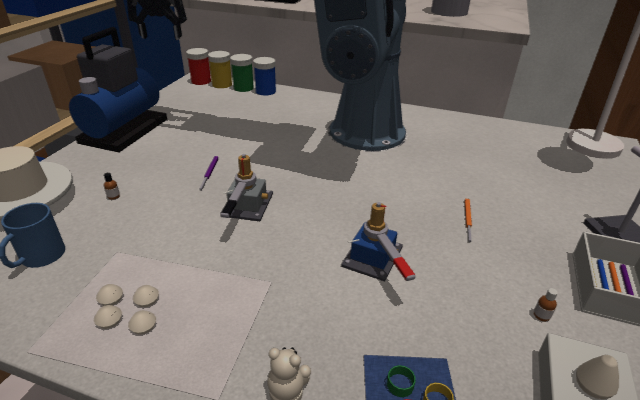

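The top view shows the blue block's nut at about (249,207), its red handle end at (212,160) up-left, and the white line at (275,192) up-right. The scene view agrees, with the nut at (377,215) and the red end at (404,268). The network points are 111 mm apart at the right heights, with the handle at about +38°. I'll move close for a wrist view.

```bash
python3 -m pendant '[[[28,50,0,4.6,85],[28,50,0,4.6,85],[28,50,0,4.6,85],[28,50,0,4.6,85],[28,50,0,4.6,85],[28,50,0,4.6,85],[28,50,0,4.6,85]]]' && python3 -m pendant '[[[28,50,0,4.6,85],[28,50,0,4.6,85],[28,50,0,4.6,85],[28,50,0,4.6,85],[28,50,0,4.6,85],[28,50,0,4.6,85],[0,0,0,0,85],[0,0,0,0,85]]]'
python3 - <<'E'
from h import *
c=find("wrist"); save(c,"wrist1.png")
for P in ([.52,.145,.130],[.52,.145,.124],[.606,.214,.076]): print(P,pix(c,P))
print(monitor.get_obs()["q"].round(2))
E
```

```text
time_s: 1.62
eef_pos: [0.3394, -0.2055, 0.208]
eef_rot: [0.001, 0.918, 0.396, 0.0]
wrist_force: [0.1, -0.8, 1.0]
opening: 0.994
time_s: 2.62
eef_pos: [0.5063, 0.093, 0.2073]
eef_rot: [-0.0, 0.798, 0.603, -0.0]
wrist_force: [-0.2, -0.4, -0.2]
opening: 0.996
wrist call nut_mid 0.6 [0.5195 0.1469 0.1049] [323. 124.]
wrist call nut_mid 0.57 [0.5203 0.1495 0.1252] [323. 122.]
wrist call wrench_end 0.65 [0.6073 0.2172 0.0682] [408.  -1.]
wrist call wrench_end 0.56 [0.5426 0.1698 0.0728] [343.  85.]
[0.52, 0.145, 0.13] (np.float64(324.3858494158556), np.float64(129.67813274399933))
[0.52, 0.145, 0.124] (np.float64(324.43083408782263), np.float64(128.87300573400677))
[0.606, 0.214, 0.076] (np.float64(409.82990370385994), np.float64(1.2801400567298344))
[-0.05  0.05  1.76 -0.    1.34  0.23]
```

View pics/wrist1.png

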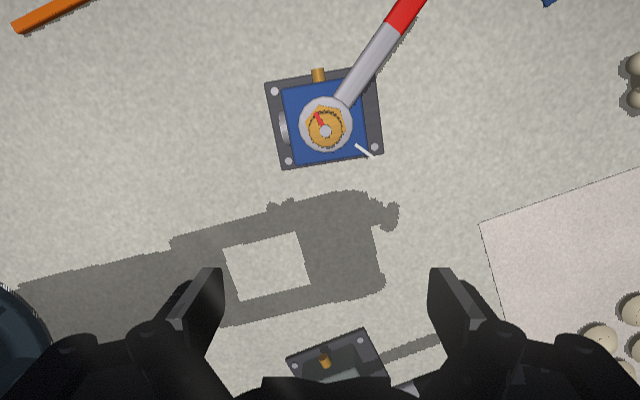

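The wrist view shows the stub at about (325,131), the red line running up-left to about (319,116), and the handle up-right along (350,100) to (410,5). The white line is at (365,151). Next I'll compute the angles.

```bash
python3 - <<'E'
from h import *
c=cam("wrist"); im=c["img"].astype(int)
r,g,b=im[...,0],im[...,1],im[...,2]
red=(r>140)&(g<90)&(b<90)
sub=np.zeros_like(red); sub[105:155,300:350]=1
v,u=np.nonzero(red&sub); print("red",len(u),u.mean(),v.mean())
gold=((r>170)&(g>110)&(b<110)&(r-b>80)|red|((abs(r-g)<25)&(b>120)))&sub
N=onz(c,325,131,.130); print("stub",N)
hv,hu=np.nonzero((r>140)&(g<70)&(b<70)&(np.arange(400)[:,None]<60)&(np.arange(640)[None]>350))
H=onz(c,hu.mean(),hv.mean(),.076)
P=np.array([onz(c,a,d,.124) for a,d in zip(u,v)])
C=np.array([.5195,.1455])
for cc in (N[:2],C):
    d=P[:,:2].mean(0)-cc; e=H[:2]-cc
    print("line",np.degrees(np.arctan2(d[1],d[0])),np.linalg.norm(d),"handle",np.degrees(np.arctan2(e[1],e[0])),np.linalg.norm(e))
save(c,"nut1.png",(295,95,360,145))
E
```

```text
red 61 317.1803278688525 116.91803278688525
stub [0.52060883 0.14288914 0.13      ]
line 105.12408179673476 0.010508198209601527 handle 39.169956191529565 0.10147872891600547
line 102.22973813415831 0.007708301244720366 handle 37.61999893042633 0.10072615598721492
```

View pics/nut1.png

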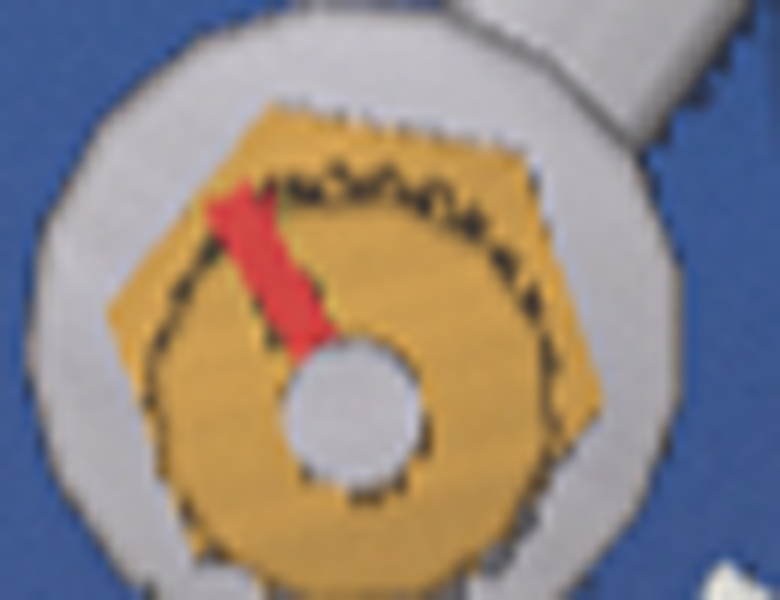

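The nut centre comes out at (0.520, 0.145), which agrees with the networks. The line is about 65° counter-clockwise of the handle, so the nut starts at about 0.1 rad. Next I'll move over it, go down and close.

```bash
python3 -m pendant '[[[7,26,0,0,85],[7,26,0,0,85],[0,0,-30,0,85],[0,0,-30,0,85],[0,0,-30,0,85],[0,0,-29,0,85],[0,0,0,0,85],[0,0,0,0,85]]]' && python3 -m pendant '[[[0,0,0,0,15],[0,0,0,0,15],[0,0,0,0,15],[0,0,0,0,15],[0,0,0,0,15],[0,0,0,0,15]]]'
python3 - <<'E'
from h import *
c=cam("wrist"); save(c,"grip.png",(160,40,480,280)); o=monitor.get_obs(); print(o["wrist_force"],o["torque"],o["opening"])
E
```

```text
time_s: 3.92
eef_pos: [0.5216, 0.1447, 0.0898]
eef_rot: [0.0, 0.798, 0.603, 0.001]
wrist_force: [0.1, -0.4, 0.2]
opening: 0.995
time_s: 4.68
eef_pos: [0.5208, 0.1451, 0.0893]
eef_rot: [0.0, 0.798, 0.603, 0.0]
wrist_force: [-2.5, 0.2, 5.9]
opening: 0.244
[-2.28365512 -0.02101734  6.06063354] [-0.0411965   0.42032912 -0.01444155] 0.246956620486304
```

View pics/grip.png

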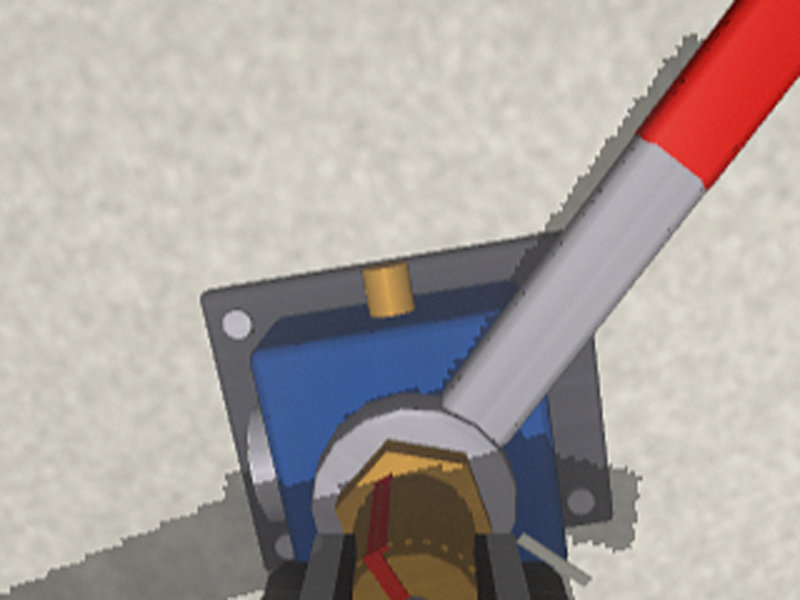

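The nut is held between the pads at about (415,560) in the crop, and the wrench hasn't moved. Now I'll turn it clockwise.

```bash
python3 -m pendant '[[[0,0,0,-9,15],[0,0,0,-9,15],[0,0,0,-9,15],[0,0,0,-9,15],[0,0,0,-9,15],[0,0,0,-9,15],[0,0,0,0,15]]]'; python3 -c "
from h import *;print(monitor.get_obs()['torque'])"
python3 -m pendant '[[[0,0,0,-4,15],[0,0,0,-3,15],[0,0,0,0,15]]]'
python3 - <<'E'
from h import *
c=find("wrist",("wrench_end",)); save(c,"turn.png",(160,40,480,280)); o=monitor.get_obs(); print(o["wrist_force"],o["torque"],o["q"].round(2))
E
```

```text
time_s: 5.6
eef_pos: [0.5214, 0.1446, 0.0893]
eef_rot: [0.0, 0.984, 0.176, 0.001]
wrist_force: [-0.4, -3.0, 4.5]
opening: 0.244
[-0.4713791   0.01958657 -0.06413509]
time_s: 5.98
eef_pos: [0.5214, 0.1445, 0.0893]
eef_rot: [0.0, 0.993, 0.116, 0.001]
wrist_force: [-0.1, -4.1, 6.0]
opening: 0.245
wrist call wrench_end 0.62 [0.6051 0.2166 0.0683] [222.  48.]
wrist call wrench_end 0.73 [0.5561 0.1734 0.0733] [288. 166.]
[ 0.02345227 -2.81891073  5.55408803] [-0.67715642 -0.00920656 -0.06601958] [ 0.05  0.24  1.79 -0.    1.11  1.39]
```

View pics/turn.png

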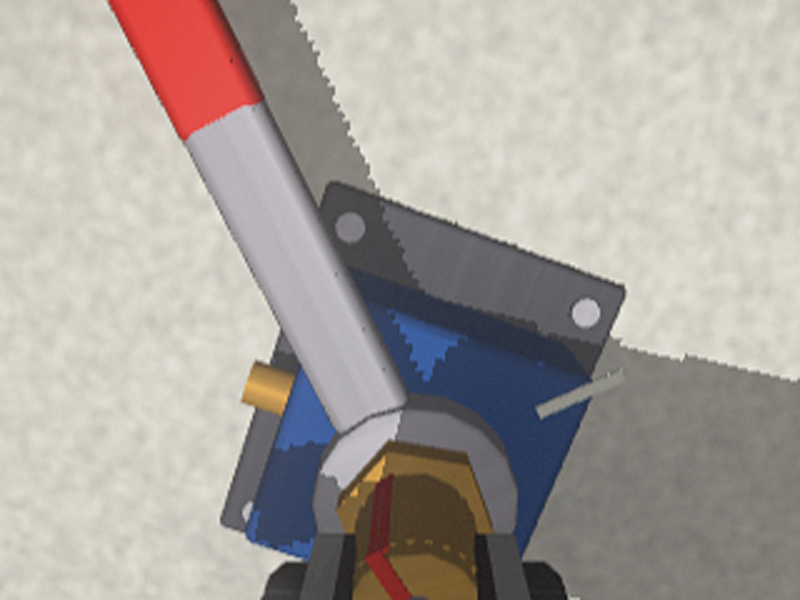

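The nut turned with the fingers without slipping: the red line holds its place in the jaws and is now close to the handle's direction. Torque is still only 0.07 N m, so I'll go on in small steps until it rises.

```bash
T='from h import *;o=monitor.get_obs();print(o["torque"].round(3))'
python3 -m pendant '[[[0,0,0,-2,15],[0,0,0,0,15]]]'|tail -3; python3 -c "$T"
python3 -m pendant '[[[0,0,0,-2,15],[0,0,0,0,15]]]'|tail -3; python3 -c "$T"
python3 -m pendant '[[[0,0,0,-2,15],[0,0,0,0,15]]]'|tail -3; python3 -c "$T"
```

```text
eef_rot: [0.001, 0.995, 0.099, 0.001]
wrist_force: [-1.1, -3.5, 6.5]
opening: 0.25
[-0.659 -0.01  -0.028]
eef_rot: [0.001, 0.997, 0.082, 0.001]
wrist_force: [-0.1, -4.0, 5.1]
opening: 0.247
[-0.688  0.013 -0.073]
eef_rot: [0.001, 0.998, 0.064, 0.001]
wrist_force: [-0.6, -4.3, 4.9]
opening: 0.252
[-0.708 -0.046 -0.085]
```

```bash
T='from h import *;o=monitor.get_obs();print(o["torque"].round(3))'
python3 -m pendant '[[[0,0,0,-2,15],[0,0,0,0,15]]]'|tail -3; python3 -c "$T"
python3 -m pendant '[[[0,0,0,-2,15],[0,0,0,0,15]]]'|tail -3; python3 -c "$T"
python3 - <<'E'
from h import *
c=find("wrist",("wrench_end",)); save(c,"turn2.png",(160,40,480,280))
E
```

```text
eef_rot: [0.001, 0.999, 0.047, 0.001]
wrist_force: [1.1, -4.4, 5.7]
opening: 0.245
[-0.724  0.004  0.435]
eef_rot: [0.001, 1.0, 0.031, 0.001]
wrist_force: [0.2, -3.8, 5.3]
opening: 0.25
[-0.77  -0.038  0.847]
wrist call wrench_end 0.95 [0.6057 0.218  0.0676] [189.  69.]
wrist call wrench_end 0.72 [0.5564 0.1738 0.0729] [274. 173.]
```

View pics/turn2.png

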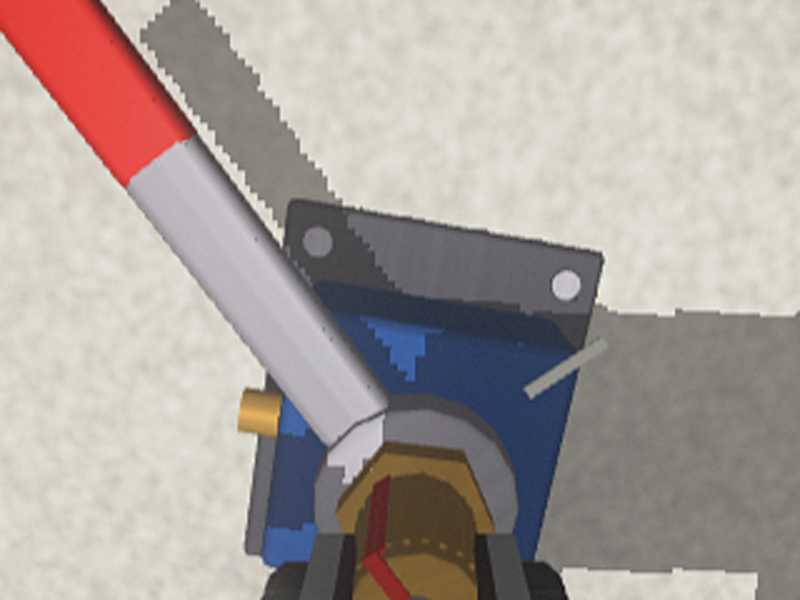

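Torque jumped to 0.43 and then 0.85 N m, so the nut is at its stop. The red line is parallel to the handle and the wrench hasn't moved. I'll let go, rise, and move over the red grip.

```bash
python3 -m pendant '[[[0,0,0,0,85],[0,0,0,0,85],[0,0,0,0,85],[0,0,0,0,85],[0,0,40,0,85],[0,0,40,0,85],[0,0,0,0,85]]]' && python3 -m pendant '[[[20,17,0,9,85],[21,17,0,9,85],[21,17,0,9,85],[21,18,0,9,85],[0,0,0,0,85],[0,0,0,0,85]]]'
python3 - <<'E'
from h import *
c=find("wrist"); c2=find("top"); save(c,"over.png")
c3=find("scene")
im=c2["img"]; save(c2,"top2.png",(195,140,295,245))
E
```

```text
time_s: 8.4
eef_pos: [0.5233, 0.1452, 0.1724]
eef_rot: [-0.0, 1.0, 0.028, 0.004]
wrist_force: [0.0, -0.0, -1.3]
opening: 0.993
time_s: 9.15
eef_pos: [0.6027, 0.2136, 0.1674]
eef_rot: [-0.0, 0.942, 0.334, -0.001]
wrist_force: [-0.6, 0.2, -0.4]
opening: 0.995
wrist call nut_mid 0.7 [0.5207 0.1463 0.1074] [327. 343.]
wrist call nut_mid 0.87 [0.524  0.1533 0.1134] [322. 340.]
wrist call wrench_end 0.64 [0.6079 0.216  0.0699] [328. 190.]
wrist call wrench_end 0.58 [0.5432 0.1678 0.0731] [324. 284.]
top call nut_mid 0.52 [0.5198 0.145  0.104 ] [247. 206.]
top call nut_mid 0.58 [0.5158 0.1422 0.1215] [247. 208.]
top call wrench_end 0.64 [0.604  0.2155 0.0709] [212. 161.]
top call wrench_end 0.58 [0.5452 0.1668 0.0778] [237. 193.]
scene call nut_mid 0.76 [0.5188 0.1459 0.1053] [378. 214.]
scene call nut_mid 0.87 [0.5257 0.1482 0.0998] [378. 219.]
scene call wrench_end 0.64 [0.6083 0.2165 0.0781] [405. 266.]
scene call wrench_end 0.82 [0.5416 0.161  0.0786] [382. 235.]
```

View pics/over.png

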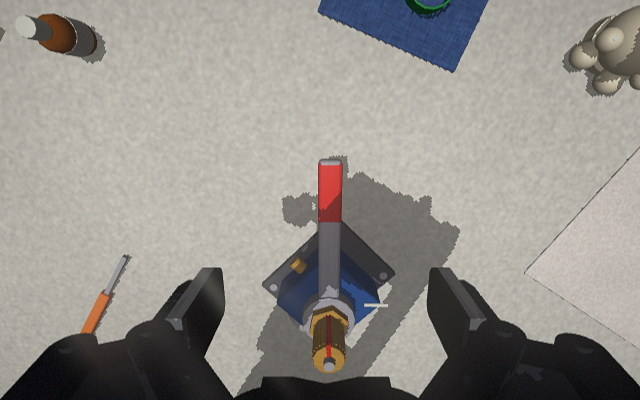

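The red line at (328,335) lies along the handle, which is upright in the picture and centred at column 329, midway between the fingers. The white line sits at right angles at (375,306). The nut is finger-tight and the wrench is still at its start. Next I'll lower the fingers either side of the red grip.

```bash
python3 -m pendant '[[[0,0,-40,0,85],[0,0,-40,0,85],[0,0,-32,0,85],[0,0,0,0,85],[0,0,0,0,85]]]' && python3 -m pendant '[[[0,0,0,0,30],[0,0,0,0,30],[0,0,0,0,30],[0,0,0,0,30],[0,0,0,0,30]]]'
python3 - <<'E'
from h import *
o=monitor.get_obs(); p=o["eef_pos"]; C=np.array([.5205,.1452])
print(p,np.linalg.norm(p[:2]-C),np.degrees(np.arctan2(*(p[:2]-C)[::-1])),o["q"].round(2))
a0=39.5; r=.108; prev=p[:2]
for a in np.arange(a0-6,a0-93,-6):
    t=C+r*np.array([np.cos(np.radians(a)),np.sin(np.radians(a))]); print(a,((t-prev)*1e3).round(1)); prev=t
E
```

```text
time_s: 10.52
eef_pos: [0.6047, 0.2141, 0.058]
eef_rot: [0.0, 0.942, 0.335, 0.001]
wrist_force: [-0.2, -0.3, 0.3]
opening: 0.997
time_s: 11.15
eef_pos: [0.6037, 0.214, 0.0566]
eef_rot: [0.0, 0.942, 0.335, -0.0]
wrist_force: [-1.2, 1.0, 0.2]
opening: 0.348
[0.60368583 0.21396942 0.0566031 ] 0.10793107195595707 39.58041522245351 [ 0.16  0.48  1.54 -0.    1.12  1.04]
33.5 [ 6.9 -9.2]
27.5 [ 5.7 -9.7]
21.5 [  4.7 -10.3]
15.5 [  3.6 -10.7]
9.5 [  2.4 -11. ]
3.5 [  1.3 -11.2]
-2.5 [  0.1 -11.3]
-8.5 [ -1.1 -11.3]
-14.5 [ -2.3 -11.1]
-20.5 [ -3.4 -10.8]
-26.5 [ -4.5 -10.4]
-32.5 [-5.6 -9.8]
-38.5 [-6.6 -9.2]
-44.5 [-7.5 -8.5]
-50.5 [-8.3 -7.6]
```

```bash
python3 -m pendant '[[[6.9,-9.2,0,-6,30],[5.7,-9.7,0,-6,30],[4.7,-10.3,0,-6,30],[3.6,-10.7,0,-6,30],[0,0,0,0,30]]]' && python3 - <<'E'
from h import *
find("top",("wrench_end",)); o=monitor.get_obs(); p=o["eef_pos"]-[.5205,.1452,0]; print(p,np.hypot(p[0],p[1]),np.degrees(np.arctan2(p[1],p[0])),o["wrist_force"],o["torque"])
E
```

```text
time_s: 11.78
eef_pos: [0.6248, 0.1734, 0.0565]
eef_rot: [0.0, 0.991, 0.132, -0.0]
wrist_force: [-0.4, 0.6, -0.4]
opening: 0.354
top call wrench_end 0.6 [0.5229 0.1453 0.0747] [250. 206.]
[0.10390238 0.02925234 0.05651036] 0.10794166758163137 15.72386063330394 [0.21959161 0.90015738 0.31104779] [-0.02784556  0.00116013  0.05209868]
```

The wrist force is low for a push of 14 N, so I'll check with a picture.

```bash
python3 - <<'E'
from h import *
c=find("wrist",("wrench_end",)); save(c,"push.png")
E
```

```text
wrist call wrench_end 0.72 [0.6038 0.2184 0.0664] [230. 273.]
wrist call wrench_end 0.6 [0.6101 0.2173 0.0711] [232. 267.]
```

View pics/push.png

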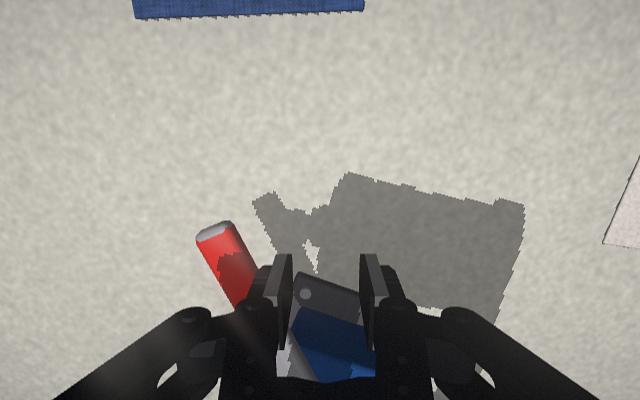

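The handle was not carried: its red end is at (215,230), outside the left finger at (285,300). The networks still put it at its start. I need a side view to see how high the fingers are.

```bash
python3 - <<'E'
from h import *
c=cam("scene"); save(c,"side.png",(310,140,470,260+20))
for P in ([.6248,.1734,.0565],[.6248,.1734,.0667],[.607,.2165,.071],[.607,.2165,.076],[.627,.233,.071]): print(P,np.round(pix(c,P)),((np.array(pix(c,P))-[310,140])*600/140).round())
E
```

```text
[0.6248, 0.1734, 0.0565] [377. 276.] [287. 581.]
[0.6248, 0.1734, 0.0667] [377. 271.] [289. 562.]
[0.607, 0.2165, 0.071] [405. 269.] [407. 552.]
[0.607, 0.2165, 0.076] [405. 267.] [409. 542.]
[0.627, 0.233, 0.071] [413. 279.] [440. 596.]
```

View pics/side.png

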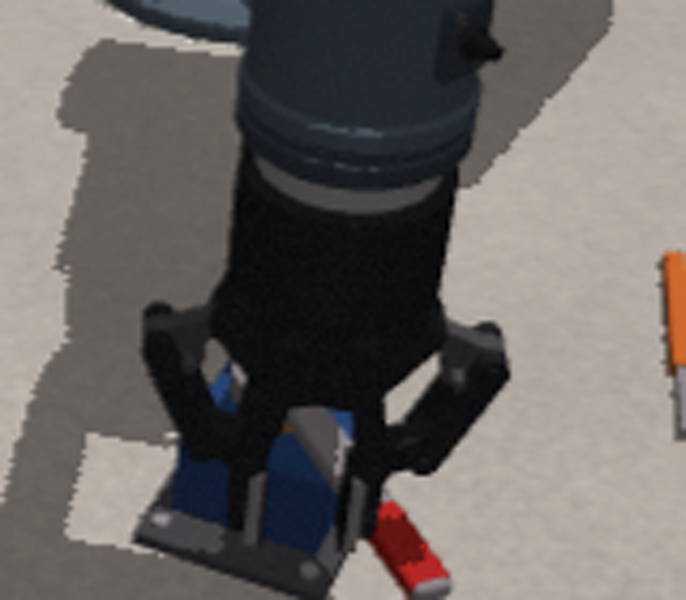

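The side view shows the finger tips at crop (255,540) and (360,540), which works out to z ≈ 75 mm. The partly open pads stand well back of the TCP, so they skimmed over the 76 mm bar. The wrench hasn't moved. I'll rise, go back, and come down 20 mm deeper.

```bash
python3 -m pendant '[[[0,0,25,0,50],[0,0,25,0,50],[-7,13.5,0,8,50],[-7,13.5,0,8,50],[-7,13.5,0,8,50],[0,0,0,0,50],[0,0,0,0,50]]]' && python3 -m pendant '[[[0,0,-25,0,50],[0,0,-25,0,50],[0,0,-11,0,50],[0,0,-10,0,50],[0,0,0,0,30],[0,0,0,0,30],[0,0,0,0,30]]]'
python3 - <<'E'
from h import *
c=find("wrist",("wrench_end",)); o=monitor.get_obs(); p=o["eef_pos"]-[.5205,.1452,0]; print(p,np.hypot(p[0],p[1]),np.degrees(np.arctan2(p[1],p[0])),o["wrist_force"],o["torque"])
E
```

```text
time_s: 13.0
eef_pos: [0.6038, 0.2144, 0.1066]
eef_rot: [0.0, 0.943, 0.334, 0.0]
wrist_force: [0.2, -0.3, -0.2]
opening: 0.587
time_s: 13.88
eef_pos: [0.6043, 0.2147, 0.0365]
eef_rot: [0.0, 0.942, 0.335, 0.001]
wrist_force: [0.4, -0.2, -0.8]
opening: 0.348
wrist call wrench_end 0.76 [0.5995 0.213  0.0719] [322. 295.]
[0.08340592 0.06947355 0.03611399] 0.10855008770425399 39.79284782877064 [0.20892461 0.32826958 0.52902414] [0.01085644 0.02388781 0.01565618]
```

No vertical contact. I'll swing a little first and watch the force.

```bash
python3 -m pendant '[[[6.9,-9.2,0,-6,30],[5.7,-9.7,0,-6,30]]]' && python3 - <<'E'
from h import *
o=monitor.get_obs(); print(o["wrist_force"],o["torque"]); c=find("wrist",("wrench_end",))
p=o["eef_pos"]-[.5205,.1452,0]; print(np.hypot(p[0],p[1]),np.degrees(np.arctan2(p[1],p[0])))
im=c["img"].astype(int); m=(im[...,0]>130)&(im[...,1]<80)&(im[...,2]<80); m[:150]=0; v,u=np.nonzero(m); print(len(u),u.mean(),v.mean())
E
```

```text
time_s: 14.28
eef_pos: [0.6142, 0.1986, 0.0356]
eef_rot: [-0.003, 0.972, 0.234, -0.001]
wrist_force: [-7.6, 11.2, 4.0]
opening: 0.349
[-7.58687887 11.19997229  4.03600646] [1.90513015 1.20980505 0.12944473]
wrist call wrench_end 0.75 [0.614  0.2094 0.0672] [303. 270.]
wrist call wrench_end 0.97 [0.6103 0.2026 0.0763] [312. 295.]
0.10785203600193075 29.70840976728145
538 295.1802973977695 245.33271375464685
```

That reads 13.5 N tangential, so the pad is now pushing the bar. I'll carry on round the arc.

```bash
python3 -m pendant '[[[4.7,-10.3,0,-6,30],[3.6,-10.7,0,-6,30],[2.4,-11,0,-6,30],[1.3,-11.2,0,-6,30],[0.1,-11.3,0,-6,30],[-1.1,-11.3,0,-6,30]]]' && python3 -m pendant '[[[-2.3,-11.1,0,-6,30],[-3.4,-10.8,0,-6,30],[-4.5,-10.4,0,-6,30],[-5.6,-9.8,0,-6,30],[-6.6,-9.2,0,-6,30],[0,0,0,0,30]]]' && python3 - <<'E'
from h import *
o=monitor.get_obs(); print(o["wrist_force"],o["torque"],o["q"].round(2))
p=o["eef_pos"]-[.5205,.1452,0]; print(np.hypot(p[0],p[1]),np.degrees(np.arctan2(p[1],p[0])))
for n in("wrist","top","scene"):c=find(n,("wrench_end",))
E
```

```text
time_s: 15.18
eef_pos: [0.6283, 0.1335, 0.0359]
eef_rot: [-0.003, 0.997, -0.078, 0.002]
wrist_force: [5.2, 14.3, -4.5]
opening: 0.348
time_s: 15.92
eef_pos: [0.6072, 0.0795, 0.0364]
eef_rot: [-0.002, 0.943, -0.333, 0.002]
wrist_force: [7.8, 3.9, -4.7]
opening: 0.351
[ 7.79366078  3.88282002 -4.67985143] [ 0.65201323 -1.15237344  0.06880038] [-0.06  0.46  1.63  0.    1.05  2.18]
0.10876432223383206 -37.1557182717686
wrist call wrench_end 0.61 [0.6149 0.0825 0.0696] [309. 273.]
wrist call wrench_end 0.83 [0.6078 0.0877 0.0722] [309. 294.]
top call wrench_end 0.81 [0.5587 0.1166 0.0719] [266. 186.]
scene call wrench_end 0.64 [0.6107 0.0805 0.0751] [328. 249.]
scene call wrench_end 0.6 [0.5311 0.1395 0.0854] [372. 226.]
```

```bash
python3 -m pendant '[[[-7.5,-8.5,0,-6,30],[-8.3,-7.6,0,-6,30],[-4.4,-3.6,0,-3,30],[0,0,0,0,30]]]' && python3 - <<'E'
from h import *
o=monitor.get_obs(); print(o["wrist_force"])
p=o["eef_pos"]-[.5205,.1452,0]; print(np.hypot(p[0],p[1]),np.degrees(np.arctan2(p[1],p[0])))
for n in("wrist","top","scene"):c=find(n,("wrench_end",))
E
```

```text
time_s: 16.88
eef_pos: [0.5878, 0.0595, 0.0365]
eef_rot: [-0.002, 0.891, -0.453, 0.003]
wrist_force: [10.8, 3.4, -6.5]
opening: 0.352
[10.75199215  3.37051785 -6.4859751 ]
0.10890393211403603 -51.86404304602256
wrist call wrench_end 0.79 [0.5925 0.062  0.0681] [313. 278.]
wrist call wrench_end 0.72 [0.5873 0.0695 0.072 ] [312. 301.]
top call wrench_end 0.97 [0.5309 0.1312 0.0773] [257. 201.]
scene call wrench_end 0.94 [0.5924 0.0596 0.0788] [320. 239.]
scene call wrench_end 0.91 [0.5357 0.1345 0.083 ] [369. 228.]
```

The handle is at about -49.5°, roughly a quarter turn. I'll back off to mid-play, open and rise.

```bash
python3 -m pendant '[[[4,3,0,0,30],[0,0,0,0,30],[0,0,0,0,50],[0,0,0,0,50],[0,0,30,0,50],[0,0,40,0,50],[0,0,50,0,50],[0,0,50,0,50]]]' && python3 -m pendant '[[[-35,-25,0,0,50],[-35,-25,0,0,50],[-35,-25,0,0,50],[0,0,0,0,50],[0,0,0,0,50]]]'
python3 - <<'E'
from h import *
C=np.array([.5205,.1452])
for n in("wrist","top","scene"):
    c=find(n); 
    save(c,"end_"+n+".png",{"top":(210,150,310,225)}.get(n))
E
```

```text
time_s: 18.32
eef_pos: [0.5882, 0.0618, 0.207]
eef_rot: [0.0, 0.892, -0.453, -0.0]
wrist_force: [1.3, -0.2, 0.9]
opening: 0.583
time_s: 18.95
eef_pos: [0.4842, -0.0131, 0.206]
eef_rot: [-0.0, 0.892, -0.453, 0.001]
wrist_force: [0.5, -0.6, 0.9]
opening: 0.589
wrist call nut_mid 0.88 [0.5171 0.1506 0.1071] [186. 320.]
wrist call nut_mid 0.84 [0.5199 0.1357 0.1021] [193. 303.]
wrist call wrench_end 0.81 [0.5915 0.063  0.0666] [178. 182.]
wrist call wrench_end 0.62 [0.5462 0.1101 0.0735] [193. 252.]
top call nut_mid 0.57 [0.5208 0.1468 0.1052] [246. 206.]
top call nut_mid 0.68 [0.5155 0.1398 0.1219] [248. 208.]
top call wrench_end 0.58 [0.5171 0.1399 0.0758] [253. 209.]
scene call nut_mid 0.85 [0.5208 0.1457 0.1041] [378. 215.]
scene call nut_mid 0.78 [0.531  0.1461 0.0961] [376. 222.]
scene call wrench_end 0.6 [0.5905 0.0586 0.0759] [320. 239.]
scene call wrench_end 0.66 [0.5401 0.1273 0.0832] [364. 228.]
```

View pics/end_wrist.png

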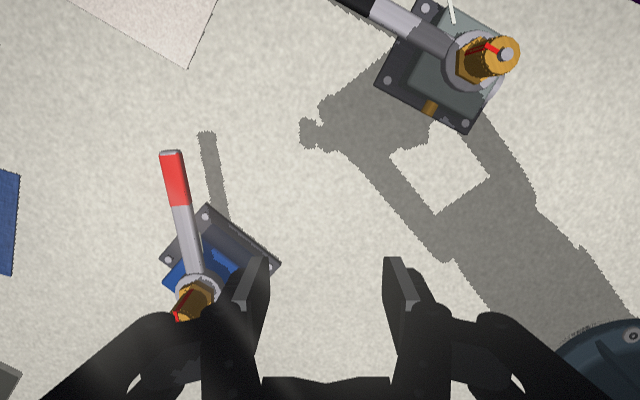

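The white line is hidden under the handle, which runs from (195,280) to (172,155). The corner bolt at (207,215) is just to its right because of perspective. The measured turn is about 89–90°, and the gripper is clear. I'll hand in.

```bash
python3 -c "
from h import *
print(order.hand_in())"
```

```text
the job is handed in; nothing more can be done
None
```

I ran the brass nut finger-tight by hand, let go, then swung the wrench about a quarter turn clockwise with the fingers either side of its red grip. I backed off clear and handed the job in at about 19 s.

- **Finger-tight:** I turned the nut about 71° clockwise. Wrist torque rose from about 0.07 to 0.85 N m at the stop. The red line then lay along the handle, and the wrench had not moved.
- **First swing missed:** The half-open finger tips stood higher than I assumed and passed over the bar, leaving the wrench at its start. I repeated it 20 mm lower, and the push then read about 13 N.
- **Final checks:** The handle went from about +39.5° to about -50°, a turn of 89–90°. It hides the white line, and the gripper is clear with near-zero wrist force.
- **Disagreements:** The top camera's last wrench estimates landed near the nut, not the grip, so I ignored them and used the wrist and scene views, which agree. I did not re-check the red line closely after the wrench turn. The hand-in gave no verdict.

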